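# Key the canister lid onto its pin and press it shut

## Task

The wooden lid of the low steel coffee canister is sitting high on its locating pin. Push its finger lug round with the fingertips until the notch in the lid's rim is over the pin, then press the lid down fully home with the fingertips, without forcing it, and move clear. Do not lift the lid, and leave the cup, egg cup, teaspoon and mug standing or lying where they are.

Things in the scene. Friction and masses are not known exactly. Their poses are not given: they have to be found in the camera images.
- lid_turn (a joint): angle of the wooden lid about the canister's upright axis (rad, grows counter-clockwise seen from above; 0 or 2 pi = notch exactly over the pin). It turns freely both ways with light friction (about 0.05 N m) and stays where it is left. The lid is held central on an inner spindle: it can only turn and go up or down, it cannot tilt or shift. It starts anywhere from 0.7 to 5.58
- lid_press (a joint): how far the lid is pressed down (m): 0 = as found, resting on the pin's tip, 0.010 = fully home, negative = lifted. It stays where it is left (a rubber seal rubs: about 3 N more than its weight moves it down). Away from the notch the pin stops it within 2 mm, so a press that gives only so little means the notch is not yet over the pin; within about 3 degrees of the notch it goes freely down, and the round tip of the pin guides it in from a little further off
- lid_centre (a point): centre of the lid's flat top face, on the turning axis; the lid is a wooden disc 132 mm across and 8 mm thick, top face 68 mm above the worktop as found and 58 mm when home. Its centre is free to press on. The canister below is a steel tin 108 mm across and 50 mm high that does not move
- lug (a point): middle of the top of the finger lug, a wooden upright fin on the lid, 43 mm out from the lid's axis, directly opposite the notch; it stands 23 mm above the lid's top face, is 26 mm long along the lid's radius and 12 mm thick across it. Its two flat flanks are for pushing sideways
- notch (a point): middle of the open notch in the lid's rim, at the lid's top face, 61 mm out from the axis; the notch is 16 mm wide and 13 mm deep and goes through the rim
- pin (a point): tip of the fixed locating pin, an upright round steel pin of 10 mm diameter with a domed tip 59.5 mm above the worktop, 61 mm out from the canister's axis, on the side more or less towards the robot; a dark steel bracket carries it, and the bracket's upright plate (14 mm wide, 81 mm out from the axis, 57.5 mm high) stays visible outside the lid's rim
- cup_near: blue and white china cup, 82x108x56 mm, loose, beside the canister; origin on its underside, z up
- egg_cup: blue and white egg cup, 47 mm across and 50 mm high, loose, beside the canister; origin at the centre of its underside, z up
- spoon: teaspoon 27x135x16 mm, loose, lying further to the right; origin at the middle of its underside
- mug: footed blue and white mug, 84x114x100 mm, loose, towards the left side; origin on its underside, z up

How it is judged:
At the end, for the whole second after the job is handed in: The lid's notch is over the pin (within 5 mm) and the lid is pressed down at least 8 of its 10 mm; cup, egg cup, teaspoon and mug lie within 30 mm of where they were (value of joint lid_press above 0.008 m and horizontal distance between notch and pin below 0.005 m and distance of each of cup_near, egg_cup, spoon, mug from where it was at the start of the episode below 0.03 m); the robot touches nothing.
It fails at once if the lid is lifted (more than 5 mm above where it was found) (value of joint lid_press below -0.005 m).
It fails at once if the lid is forced (fingers push it with more than 60 N) (contact force between the fingers and lid_turn above 60 N).
It fails at once if the cup, egg cup, teaspoon or mug is shifted more than 30 mm, knocked over or lifted (distance of any of cup_near, egg_cup, spoon, mug from where it was at the start of the episode above 0.03 m or angle between any of cup_near, egg_cup, mug's own z axis and vertical above 0.6 rad).
It also fails if it takes over 61 s, if anything falls off the work surface, if the arm or the gripper's body presses on something with over 40 N, if the wrist force passes 120 N, or if a joint passes its speed limit or range.

## Robot

A 7-joint arm with a two-finger parallel gripper is mounted at the origin on a cart in front of the work surface, level with it; the furniture and walls round the work are solid. World frame = base frame: x ahead of the robot, y to its left, z up, the work surface at z = 0. Lengths are in m, angles in rad, forces in N, time in s.
With the tool pointing down it reaches from about 0.4 to 0.85 m from the base axis. Payload 4.5 kg.
Tool frame: the origin (TCP) lies at the very end of the fingers, on their centre line; the grasp point (between the pads) lies grip_depth behind it (grip_depth is the distance from the TCP to the grasp point, in m); z points along the fingers, y is the line along which they close (so a half turn about z gives the same grasp; the last joint's range is limited). The gripper opens to 88 mm and grips with 3 to 60 N. Pads are 18 mm wide; open, the fingers measure 123 mm over their backs; the gripper's body (75 mm by 187 mm) begins 45 mm behind the grasp point.
Start: joints at [-1.183, 0.689, -0.195, 1.565, 0.157, 0.902, -0.215], TCP at [0.217, 0.586, 0.239] pointing down, gripper open.
Joint ranges: [-3.01, 3.01], [-0.46, 2.08], [-1.47, 1.51], [0.13, 2.56], [-1, 4.14], [0.04, 2.09], [-2.66, 2.66]. Speed limits (rad/s): [2.57, 2.57, 3.14, 3.14, 3.14, 3.14, 3.14].

## Interface

Orientations are given as a unit quaternion [x, y, z, w].
In Python, from rig import * gives the robot as it stands. The module is installed in compiled form; this text tells all that it offers.
- The arm moves only by the tool arm_command, never from a script. Its argument "plan" is a list of rows, each a list of 3 entries, a list of its own where there are three numbers: the turn, a rotation vector about the world's x, y, z in units of 4 degrees (1.0 is 4 degrees), then the shift along the world's x, y, z in units of 0.05 m (1.0 is 0.05 m), then the closure in counts, from 0 (fully open) to 255 (shut). In form: [[[wx, wy, wz], [x, y, z], jaw], ...]. A call has 1 to 8 rows; each row shifts and turns the commanded pose from where the row before left it; what a row does not reach is not made up. A row lasts 1/10 s, in which the tool goes at most 50 mm and 8.59 degrees, less where a joint would pass 70% of its speed; a pose out of reach is approached as far as the arm can. A call with a number of a shift or a turn outside -1 to 1 is refused whole. A call with a gripper value outside its range is refused whole. The fingers move at their own pace and stop on an object; "newtons" is the grip in N (left out, the last holds). Time passes only in rows, so rows that do not move let the fingers close. It gives the time, the measured TCP pose, the force, the opening and the grip force at its end, in the units of the state.
- read_state(): the state, without advancing time (a new reading comes with each control period).
- grab_frame(name): name is "side" or "top"; returns the picture (400x640x3 uint8, red, green, blue); there is no depth.
- get_calibration(name): a dict with "vfov" (degrees; the focal length in pixels is half the picture's height over the tangent of half this angle, whatever the lens; pixels are square), "cx", "cy" (the principal point, pixels), "rvec" (rotation vector, rad) and "tvec" (3), from world to camera coordinates, as OpenCV has them. Camera axes: x right, y down, z forward; pixel columns grow to the right and rows downward; lengths in m; the calibration is good to about 2 mm. A picture is of the moment at which its call begins. get_calibration takes no time and is no camera call.
- close_job(): hands the job in; it is judged then, once.
The state is a dict: "clock": time; "qpos": joint angles; "dq": joint speeds; "tau": joint torques, N m; "tcp_pos": TCP position; "tool_rot": TCP orientation; "force": force on the tool from outside, world axes, zero at the start; "ft_torque": the same for the moment, N m; "grip_width": finger opening in m; "grip_force": force on a finger pad.
Only numpy, scipy, OpenCV 4.12 (cv2) and the standard library are available. Lean on these libraries where they do the work, as an engineer would, in place of code of your own. Each camera call takes 0.05 s, during which the arm holds its last target. There are 200 camera calls.

## Working session

There is one attempt and no reset: what is moved stays moved. The work goes in short steps, Python scripts to look and compute and a tool call to move; the robot and the scene stay as the last step left them, time stands still between calls to the robot, and variables do not carry over. Pictures are saved under pics/ and viewed, at most 10 in all, crops included, and the job is handed in when it is done.

Besides the shell and the picture viewer there is one more tool, called after ">>>" as name(argument=value, ...), one argument or row to a line, values as JSON. arm_command: Moves the arm, as the interface text tells. Shifts and turns lie within -1 to 1; 1 stands for 0.05 m of shift or 4 degrees of turn. Its arguments: {"type":"object","properties":{"plan":{"type":"array","items":{"type":"array"}},"newtons":{"type":"number"}},"required":["plan"]}

```bash
mkdir -p pics
cat > h.py <<'E'
from rig import *
import numpy as np, cv2
def K(n):
    c=get_calibration(n); f=200/np.tan(np.radians(c["vfov"])/2)
    R=cv2.Rodrigues(np.array(c["rvec"],float))[0]; return f,c["cx"],c["cy"],R,np.array(c["tvec"],float)
def ray(n,u,v,z):
    f,cx,cy,R,t=K(n); d=R.T@np.array([(u-cx)/f,(v-cy)/f,1]); o=-R.T@t
    return o+d*(z-o[2])/d[2]
def proj(n,p):
    f,cx,cy,R,t=K(n); q=R@np.array(p)+t; return q[:2]/q[2]*f+[cx,cy]
def snap(n,name):
    im=grab_frame(n)[:,:,::-1].copy(); cv2.imwrite(f"pics/{name}.png",im); return im
E
python3 - <<'E'
from h import *
a=snap("top","top0");b=snap("side","side0")
cv2.imwrite("pics/both.png",np.vstack([a,b])[:, :] if 0 else cv2.resize(np.vstack([a,b]),(480,600)))
print(read_state()); print(get_calibration("top"),get_calibration("side"))
E
```

```text
{'clock': 0.1, 'qpos': array([-1.18320347,  0.68985903, -0.1945319 ,  1.56626158,  0.15733097,
        0.90251476, -0.21511191]), 'dq': array([ 0.00039181, -0.00445331,  0.00045134, -0.00219213, -0.00124302,
       -0.00161197, -0.00068651]), 'tau': array([-2.04041891e-03, -5.28499854e+01, -1.27147213e+00, -1.53837991e+01,
       -5.26512181e-02,  1.97176872e-03,  4.65643404e-05]), 'tcp_pos': array([0.21637944, 0.58573033, 0.23801045]), 'tool_rot': array([ 1.75928277e-01,  9.84402643e-01, -8.20594485e-04, -7.33463933e-05]), 'force': array([-0.52310166, -0.03156319,  0.17000511]), 'ft_torque': array([0.0120455 , 0.0042545 , 0.06513902]), 'grip_force': 0.0, 'grip_width': 0.0880051967349102}
{'vfov': 51.05266640901265, 'cx': 323.2842359128028, 'cy': 192.59079276007353, 'rvec': array([ 2.15581912, -2.13874528,  0.16664396]), 'tvec': array([-0.05177672,  0.49587005,  1.49045705])} {'vfov': 45.87644550131604, 'cx': 317.9936137959834, 'cy': 204.21646342344687, 'rvec': array([ 1.9951425 , -0.56830189,  0.36312373]), 'tvec': array([-0.43572357,  0.17359827,  1.21546306])}
```

View pics/top0.png

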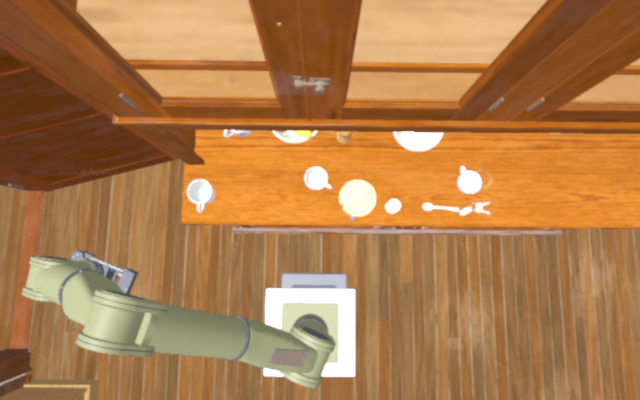

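View pics/side0.png

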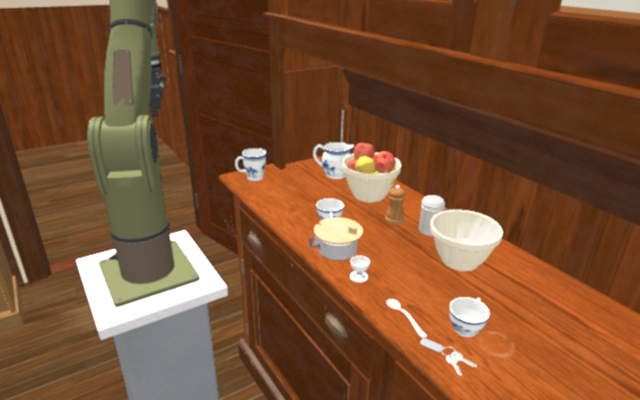

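The lid is at about (357,198) in the top view and (338,232) in the side view. The egg cup is to its right and the cup is to its upper left. I'll enlarge both views of the lid.

Run:
```python
from h import *
a=cv2.imread("pics/top0.png");b=cv2.imread("pics/side0.png")
A=cv2.resize(a[165:235,295:415],None,fx=6,fy=6,interpolation=2)[:290*2]
cv2.imwrite("pics/z1.png",np.vstack([cv2.resize(a[170:226,310:410],(520,291),interpolation=2),cv2.resize(b[205:261,290:390],(520,291),interpolation=2)]))
hsv=cv2.cvtColor(a,cv2.COLOR_BGR2HSV)
print(hsv[198,357],hsv[198,300],cv2.cvtColor(b,cv2.COLOR_BGR2HSV)[230,338])
m=((hsv[:,:,2]>200)&(hsv[:,:,0]>18)&(hsv[:,:,0]<35)&(hsv[:,:,1]>50)).astype(np.uint8)
m[:, :330]=0;m[:,390:]=0;m[:175]=0;m[225:]=0
c=max(cv2.findContours(m,0,1)[0],key=cv2.contourArea);h=cv2.convexHull(c)
(u,v),r=cv2.minEnclosingCircle(h);M=cv2.moments(h)
print(u,v,r,M['m10']/M['m00'],M['m01']/M['m00'],ray("top",u,v,.068),ray("top",M['m10']/M['m00'],M['m01']/M['m00'],.068))
C=ray("top",u,v,.068)
print(proj("side",C),proj("top",C+[.066,0,0])-[u,v])
for n,p,z in [("cup",(317,178),.05),("egg",(393,206),.05),("edge",(357,227),0)]: print(n,ray("top",*p,z))
```

```text
[ 30  23 255] [ 16 199 242] [ 27  57 255]Traceback (most recent call last):
  File "<stdin>", line 11, in <module>
ZeroDivisionError: float division by zero
```

View pics/z1.png

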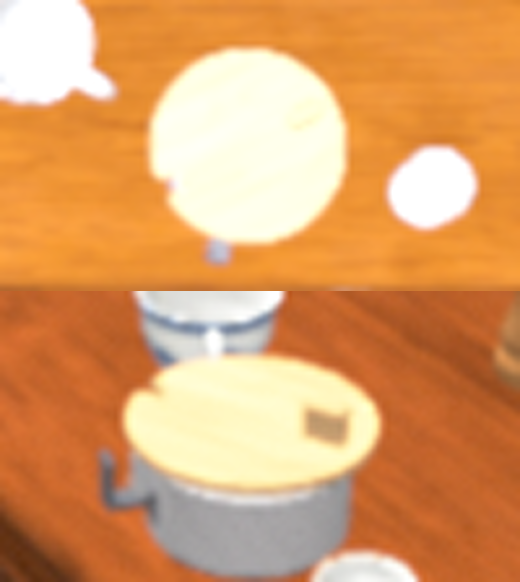

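The enlarged top view puts the notch near (341.5,205.5), the lug near (369,191.5) and the bracket plate near (352,218.5).

Run:
```python
from h import *
a=cv2.imread("pics/top0.png")
hsv=cv2.cvtColor(a,cv2.COLOR_BGR2HSV)
m=((hsv[:,:,2]>200)&(hsv[:,:,1]<130)).astype(np.uint8)
m[:,:336]=0;m[:,380:]=0;m[:175]=0;m[225:]=0
c=max(cv2.findContours(m,0,1)[0],key=cv2.contourArea);h=cv2.convexHull(c)
(u,v),r=cv2.minEnclosingCircle(h);M=cv2.moments(h)
C=ray("top",u,v,.068);C2=ray("top",M['m10']/M['m00'],M['m01']/M['m00'],.068)
print(u,v,r,C,C2)
print(proj("side",C),proj("top",C+[.066,0,0])-[u,v])
for n,p,z in [("notch",(341.8,205.3),.068),("lug",(369,191.7),.091),("plate",(351.9,218.5),.0575),("plateside",(310.5,241),.0575),("lugside",(353,230),.091),("cup",(317,178),.05),("cuphandle",(331,187),.03),("egg",(393,206),.05),("edge",(357,227),0),("shelf",(357,127),.4)]:
  P=ray("top" if "side" not in n else "side",*p,z); d=P-C2; print(n,P,np.hypot(d[0],d[1]),np.degrees(np.arctan2(d[1],d[0])))
```

```text
356.26873779296875 199.7062530517578 21.240013122558594 [ 0.46698355 -0.1654403   0.068     ] [ 0.4717852  -0.16822671  0.068     ]
[335.78157686 229.45889837] [ -0.07765729 -18.23439602]
notch [ 0.44648193 -0.11385517  0.068     ] 0.059970986860960925 114.95619932589702
lug [ 0.49273384 -0.2084413   0.091     ] 0.04534378523389196 -62.484040329844234
plate [ 0.40064126 -0.15046316  0.0575    ] 0.07332806268960615 165.98076789887213
plateside [ 0.38619518 -0.1659501   0.0575    ] 0.08562029339406652 178.47635289764779
lugside [ 0.48181941 -0.22252471  0.091     ] 0.05521737251655279 -79.52992788261541
cup [ 0.54775191 -0.02451725  0.05      ] 0.16255260415424838 62.13848054824335
cuphandle [ 0.51831643 -0.07605235  0.03      ] 0.10325340905650071 63.21455628338168
egg [ 0.44761078 -0.29929894  0.05      ] 0.1332829090093643 -100.44996382797434
edge [ 0.37436592 -0.17353221  0.        ] 0.097563651110921 -176.8827208645344
shelf [ 0.63107989 -0.13998608  0.4       ] 0.16177864160779612 10.053251732592976
```

Pushing the lug about 50° counter-clockwise should bring the notch over the pin. I'll fly over with the fingers closed to a point behind the lug, staying above it.

>>> arm_command(
  plan=[
    [[0,0,-0.45],[0.4,-0.68,0],255],
    [[0,0,-0.45],[0.4,-0.68,0],255],
    [[0,0,-0.45],[0.4,-0.68,0],255],
    [[0,0,-0.45],[0.4,-0.68,0],255],
    [[0,0,-0.45],[0.4,-0.68,0],255],
    [[0,0,-0.45],[0.4,-0.68,0],255],
    [[0,0,-0.45],[0.4,-0.68,0],255],
    [[0,0,-0.45],[0.4,-0.68,0],255],
  ],
  newtons=20,
)

```text
clock: 0.9
tcp_pos: [0.377, 0.3127, 0.2386]
tool_rot: [0.298, 0.954, -0.0, -0.0]
force: [0.1, -0.1, -0.5]
grip_width: 0.0261
grip_force: 0.0
```

>>> arm_command(
  plan=[
    [[0,0,-0.45],[0.2,-0.68,0],255],
    [[0,0,-0.45],[0.2,-0.68,0],255],
    [[0,0,-0.45],[0.2,-0.68,0],255],
    [[0,0,-0.45],[0.2,-0.68,0],255],
    [[0,0,-0.45],[0.2,-0.68,0],255],
    [[0,0,-0.45],[0.2,-0.68,0],255],
    [[0,0,-0.45],[0.2,-0.68,0],255],
    [[0,0,-0.45],[0.2,-0.68,0],255],
  ],
)

```text
clock: 1.7
tcp_pos: [0.4566, 0.0409, 0.2386]
tool_rot: [0.416, 0.909, -0.0, -0.0]
force: [1.1, 0.2, -0.6]
grip_width: 0.0005
grip_force: 0.0
```

>>> arm_command(
  plan=[
    [[0,0,-0.45],[0,-0.68,0],255],
    [[0,0,-0.45],[0,-0.68,0],255],
    [[0,0,-0.45],[0,-0.68,0],255],
    [[0,0,-0.45],[0,-0.68,0],255],
    [[0,0,-0.45],[0,-0.68,0],255],
    [[0,0,-0.45],[0,-0.68,0],255],
    [[0,0,-0.45],[0,-0.68,0],255],
    [[0,0,-0.45],[0,-0.68,0],255],
  ],
)

```text
clock: 2.5
tcp_pos: [0.4561, -0.231, 0.2385]
tool_rot: [0.527, 0.85, 0.0, -0.0]
force: [0.6, 0.5, 0.4]
grip_width: 0.0003
grip_force: 0.0
```

>>> arm_command(
  plan=[
    [[0,0,0],[0,0,-0.5],255],
    [[0,0,0],[0,0,-0.5],255],
    [[0,0,0],[0,0,-0.5],255],
    [[0,0,0],[0,0,-0.5],255],
    [[0,0,0],[0,0,-0.5],255],
    [[0,0,0],[0,0,-0.4],255],
    [[0,0,0],[0,0,-0.3],255],
    [[0,0,0],[0,0,-0.05],255],
  ],
)

```text
clock: 3.3
tcp_pos: [0.4554, -0.2291, 0.0745]
tool_rot: [0.526, 0.851, -0.0, -0.002]
force: [-0.6, -0.4, 0.7]
grip_width: 0.0003
grip_force: 0.0
```

Run:
```python
from h import *
a=snap("top","t1");b=snap("side","s1")
cv2.imwrite("pics/z2.png",np.vstack([cv2.resize(a[170:226,310:410],(520,291),interpolation=2),cv2.resize(b[190:261,280:400],(520,308),interpolation=2)]))
print(read_state()["tcp_pos"],read_state()["force"])
```

```text
[ 0.45629658 -0.22955409  0.07596272] [ 0.31316493 -0.44925545 -0.93755059]
```

View pics/z2.png

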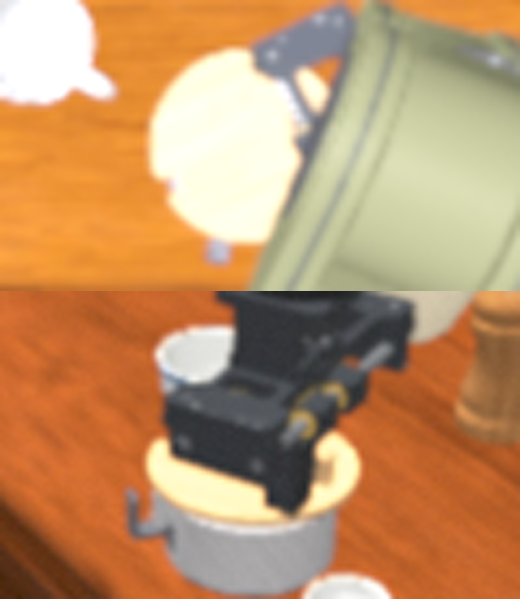

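The fingertips are just above the lid, behind the lug. I'll push along the arc in small steps.

>>> arm_command(
  plan=[
    [[0,0,0],[0.15,0.09,0],255],
    [[0,0,0],[0.15,0.09,0],255],
    [[0,0,0.94],[0.065,0.005,0],255],
    [[0,0,0.94],[0.065,0.005,0],255],
    [[0,0,0.94],[0.065,0.005,0],255],
    [[0,0,0.94],[0.065,0.005,0],255],
  ],
)

```text
clock: 4.0
tcp_pos: [0.4853, -0.2192, 0.0769]
tool_rot: [0.409, 0.913, -0.0, 0.0]
force: [-0.6, 0.1, -0.4]
grip_width: 0.0002
grip_force: 0.5
```

>>> arm_command(
  plan=[
    [[0,0,0.94],[0.0615,0.0215,0],255],
    [[0,0,0.94],[0.0615,0.0215,0],255],
    [[0,0,0.94],[0.0615,0.0215,0],255],
    [[0,0,0.94],[0.0615,0.0215,0],255],
    [[0,0,0],[0,0,0],255],
  ],
)

```text
clock: 4.5
tcp_pos: [0.4981, -0.215, 0.0769]
tool_rot: [0.287, 0.958, 0.0, 0.001]
force: [-0.2, -0.2, -0.3]
grip_width: 0.0007
grip_force: 0.2
```

Run:
```python
from h import *
a=snap("top","t2");b=snap("side","s2")
cv2.imwrite("pics/z3.png",np.vstack([cv2.resize(a[170:226,310:410],(520,291),interpolation=2),cv2.resize(b[190:261,280:400],(520,308),interpolation=2)]))
print(read_state()["tcp_pos"],read_state()["force"])
print(ray("side",310.5,236,.0575),ray("side",311,194+45,.0575))
C=np.array([.4735,-.171,.068]);print(proj("top",C),proj("side",C))
for t in (160,165,170,175): 
  p=C+[.081*np.cos(np.radians(t)),.081*np.sin(np.radians(t)),-.0105];print(t,proj("top",p),proj("side",p))
```

```text
[ 0.49765123 -0.21508237  0.07674726] [-0.71671109 -0.16188324 -0.3988212 ]
[ 0.39936027 -0.14446487  0.0575    ] [ 0.39254749 -0.15813228  0.0575    ]
[357.81851734 197.90825492] [338.91809418 229.72769121]
160 [349.89322802 219.39549756] [309.64749746 236.002656  ]
165 [351.78417267 220.00581312] [310.28142881 237.34902972]
170 [353.72000332 220.44983559] [311.14302983 238.67461015]
175 [355.68565291 220.72404336] [312.22849652 239.96835089]
```

View pics/z3.png

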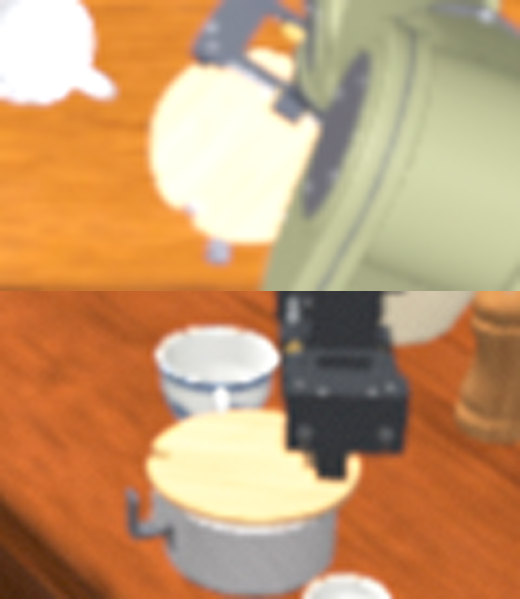

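The lid has turned to a notch angle of about 135°. The pin is at about 165°, so I'll push on nearly to target.

>>> arm_command(
  plan=[
    [[0,0,1],[0.052,0.064,0],255],
    [[0,0,1],[0.052,0.064,0],255],
    [[0,0,1],[0.052,0.064,0],255],
    [[0,0,1],[0.052,0.064,0],255],
    [[0,0,1],[0.052,0.064,0],255],
    [[0,0,0],[0,0,0],255],
  ],
)

```text
clock: 5.2
tcp_pos: [0.5107, -0.1991, 0.0766]
tool_rot: [0.117, 0.993, 0.0, 0.001]
force: [-0.1, -1.1, 0.1]
grip_width: 0.0005
grip_force: 0.1
```

Run:
```python
from h import *
a=snap("top","t3");b=snap("side","s3")
cv2.imwrite("pics/z4.png",np.vstack([cv2.resize(a[185:225,330:385],(412,300),interpolation=2),cv2.resize(b[215:255,305:360],(412,300),interpolation=2)]))
print(read_state()["tcp_pos"],read_state()["force"])
C=np.array([.4735,-.171,.068])
for t in (155,160,165,170,175): 
  p=C+[.061*np.cos(np.radians(t)),.061*np.sin(np.radians(t)),0];print(t,(proj("top",p)-[330,185])*7.5,(proj("side",p)-[305,215])*7.5+[0,300])
```

```text
[ 0.50985498 -0.19921732  0.07638129] [0.25952194 0.04064764 0.74545329]
155 [154.7295118  212.15735037] [ 87.22012682 419.40307686]
160 [165.12951781 216.53126365] [ 89.70842722 426.96736535]
165 [175.8659721 219.9900482] [ 93.48433413 434.45919617]
170 [186.85585402 222.50653245] [ 98.53186293 441.81854739]
175 [198.01408759 224.06095404] [104.82406023 448.98523636]
```

View pics/z4.png

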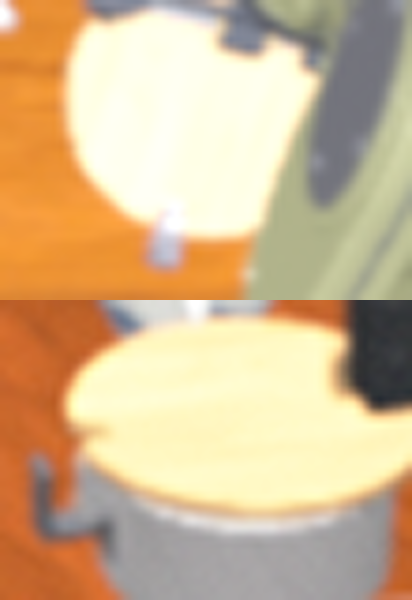

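The notch is at about 163° and the bracket plate at about 165°. I'll nudge it a little further, back off, rise, and go above the lid's centre on the side away from the lug.

>>> arm_command(
  plan=[
    [[0,0,0],[0.006,0.025,0],255],
    [[0,0,0],[0,0,0],255],
    [[0,0,0],[-0.05,-0.15,0],255],
    [[0,0,0],[0,0,0.4],255],
    [[0,0,0],[0,0,0.3],255],
    [[0,0,0],[-0.5,0.4,0],255],
    [[0,0,0],[-0.5,0.38,0],255],
    [[0,0,0],[0,0,0],255],
  ],
)

```text
clock: 6.1
tcp_pos: [0.453, -0.1646, 0.1113]
tool_rot: [0.115, 0.993, 0.0, -0.003]
force: [0.2, 0.7, 0.1]
grip_width: 0.0005
grip_force: 0.0
```

>>> arm_command(
  plan=[
    [[0,0,0],[0,0,-0.35],255],
    [[0,0,0],[0,0,-0.25],255],
    [[0,0,0],[0,0,-0.1],255],
    [[0,0,0],[0,0,-0.04],255],
    [[0,0,0],[0,0,-0.04],255],
    [[0,0,0],[0,0,-0.04],255],
    [[0,0,0],[0,0,0],255],
  ],
)

```text
clock: 6.8
tcp_pos: [0.4578, -0.1667, 0.0703]
tool_rot: [0.117, 0.993, 0.0, 0.0]
force: [-1.0, -0.6, 0.1]
grip_width: 0.0007
grip_force: 0.0
```

>>> arm_command(
  plan=[
    [[0,0,0],[0,0,-0.04],255],
    [[0,0,0],[0,0,-0.04],255],
    [[0,0,0],[0,0,-0.04],255],
    [[0,0,0],[0,0,-0.04],255],
    [[0,0,0],[0,0,0],255],
  ],
)

```text
clock: 7.3
tcp_pos: [0.4577, -0.1667, 0.062]
tool_rot: [0.117, 0.993, 0.0, -0.0]
force: [0.5, 0.4, 0.2]
grip_width: 0.0003
grip_force: 0.0
```

The lid has passed the 2 mm stop and is going down. I'll keep pressing gently.

>>> arm_command(
  plan=[
    [[0,0,0],[0,0,-0.03],255],
    [[0,0,0],[0,0,-0.03],255],
    [[0,0,0],[0,0,-0.03],255],
    [[0,0,0],[0,0,0],255],
  ],
)

```text
clock: 7.7
tcp_pos: [0.4577, -0.1667, 0.0583]
tool_rot: [0.117, 0.993, -0.0, 0.0]
force: [-1.5, -0.3, 8.4]
grip_width: 0.0002
grip_force: 4.3
```

>>> arm_command(
  plan=[
    [[0,0,0],[0,0,-0.03],255],
    [[0,0,0],[0,0,0],255],
    [[0,0,0],[0,0,0],255],
  ],
)

```text
clock: 8.0
tcp_pos: [0.4577, -0.1667, 0.0579]
tool_rot: [0.116, 0.993, -0.0, 0.001]
force: [-3.2, 0.1, 22.4]
grip_width: 0.0004
grip_force: 11.4
```

The force has risen to 22 N at z = 0.058, which means the lid is fully home. I'll lift clear and check.

>>> arm_command(
  plan=[
    [[0,0,0],[0,0,0.1],255],
    [[0,0,0],[0,0,0.5],255],
    [[0,0,0],[0,0,0.8],255],
    [[0,0,0],[0,0,0.8],255],
    [[0,0,0],[-0.4,0.6,0.6],255],
    [[0,0,0],[-0.4,0.8,0],255],
    [[0,0,0],[0,0.8,0],255],
    [[0,0,0],[0,0,0],255],
  ],
)

```text
clock: 8.8
tcp_pos: [0.4174, -0.0511, 0.1967]
tool_rot: [0.112, 0.994, 0.001, 0.0]
force: [1.1, 0.3, 0.5]
grip_width: 0.0004
grip_force: 0.0
```

Run:
```python
from h import *
b=snap("side","s4")
cv2.imwrite("pics/z5.png",cv2.resize(b[180:300,270:430],(640,480),interpolation=2))
print(read_state()["tcp_pos"],read_state()["force"])
```

```text
[ 0.41751046 -0.05401861  0.1963994 ] [-0.03843892 -0.67733959 -0.55098609]
```

View pics/z5.png

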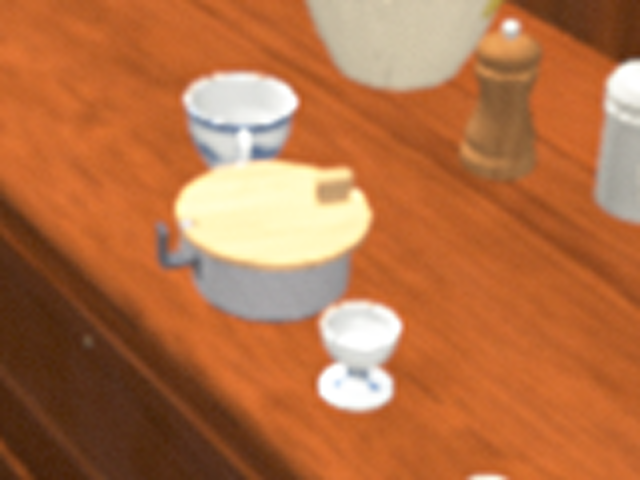

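The lid sits low with the pin in its notch, at about (190,222) in the crop. The cup and egg cup haven't moved, and the arm is clear.

```bash
python3 -c "
from rig import *
print(close_job())"
```

```text
the job is handed in; nothing more can be done
None
```

The lid is turned with its notch over the pin and pressed fully home, peaking at about 22 N. The cup and egg cup look unmoved and the arm never went near the teaspoon or mug. The arm is clear and the job was handed in at about 9 s, though no verdict came back.

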